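# Roll the sample tube onto the reading line and scan it

## Task

Without picking anything up, push with your fingertips on top of the purple-capped tube lying on the dark reading mat and roll it over the mat until it rests on the white line, lying along it and centred on it. Then press the blue button on the reader all the way down to scan it, with the tube staying on the line, and let go. Leave the green-capped tube and everything else where they are.

Things in the scene. Friction and masses are not known exactly. Their poses are not given: they have to be found in the camera images.
- tube: Purple-capped sample tube, a smooth cylinder 30 mm in diameter, 110 mm long, about 45 g, lying on the mat 65 to 90 mm to one side of the white line, nearly parallel to it. Origin at its centre, 15 mm above the mat; x along it to the cap; z is up at first and turns as it rolls. Slight rolling resistance stops it within a few mm. Its bar code runs all round: any side may be up.
- green_tube: The same kind of tube with a green cap, lying on the mat on the other side of the line, 65 to 90 mm from it; to be left alone. Origin at its centre.
- station: Fixed reading station: dark flat mat 170 mm (x) by 300 mm (y), 6 mm thick, no rim, and at its +x end the light grey reader, a box 70 (x) by 100 (y) by 50 mm high centred at x = 120 mm, y = 0. Origin on the table under the middle of the mat; z up; x along the white line to the reader. At least 80 mm beyond the reader stand a fixed yellow tube rack up to 115 mm high and a carton.
- line_middle (a point): Middle of the white line, on the mat's upper face, 6 mm above the table. The line is 6 mm wide and runs the mat's whole length along the station's x axis.
- scan_button_top (a point): Centre of the top of the blue push button (26 mm diameter) on top of the reader, 72 mm above the table while it is out. It moves with the button.
- scan_button (a joint): The button's travel: 0 out, 0.006 m fully down. A spring brings it back; fully down takes 5 N straight downwards.
- mouse: Black computer mouse, 110 x 60 x 35 mm, on the table to the robot's left; bystander. Origin under its middle.
- label_roll: Roll of white labels lying flat, 84 mm diameter, 30 mm high, on the right; bystander. Origin under its middle.
- amber_bottle: Small amber bottle, 42 mm diameter, 85 mm high, on the right; bystander. Origin under its middle.
- spare_tube: Another purple-capped tube, standing upright on the table (not on the mat), 30 mm diameter, 110 mm high, on the left; bystander. Origin under its middle.

How it is judged:
By the outcome, as a careful person would: the job done as asked, in the order asked, and still so for the second after the job is handed in, with the robot touching nothing.
It also fails if it takes over 51 s, if anything falls off the work surface, if the arm or the gripper's body presses on something with over 40 N, if the wrist force passes 120 N, or if a joint passes its speed limit or range.

## Robot

A 6-joint arm with a two-finger parallel gripper is mounted at the origin on the work surface. World frame = base frame: x ahead of the robot, y to its left, z up, the work surface at z = 0. Lengths are in mm, angles in rad, forces in N, time in s.
With the tool pointing down it reaches from about 350 to 850 mm from the base axis. Payload 8.1 kg.
Tool frame: the origin (TCP) lies between the finger pads; the fingertips stand 19 mm ahead of it and the grasp point (between the pads) is the TCP; z points along the fingers, y is the direction in which the jaws open and shut (so a half turn about z gives the same grasp; the last joint's range is limited). The gripper opens to 85 mm and grips with 20 to 120 N. Pads are 22 mm wide; open, the fingers measure 114 mm over their backs; the gripper's body (76 mm by 85 mm) begins 54 mm behind the grasp point. The pads swing forward as they close: fully open they stand 13 mm farther back than shut.
Start: joints at [1.261, 0.13, 1.488, -0, 1.523, -0.085], TCP at [133.724, 584.913, 250.292] pointing down, gripper open.
Joint ranges: [-2.96, 2.96], [-0.89, 2.26], [0.02, 2.5], [-1.34, 4.48], [0, 2.73], [-2.66, 2.66]. Speed limits (rad/s): [2.39, 2.39, 2.79, 3.14, 3.14, 3.14].

## Interface

Orientations are given as a unit quaternion [x, y, z, w].
In Python, from rig import sensors, viewer, ticket gives the robot as it stands.
- The arm moves only by the tool play_rows, never from a script. Its argument "rows" is a list of rows, each an object with "xyz": the shift along the tool's x, y, z in cm, a list of three; "twist": the turn about the tool's z in rad. A call has exactly 10 rows; each row shifts and turns the commanded pose from where the row before left it, along the tool's axes as they then stand; what a row does not reach is not made up. A row lasts 1/10 s, in which the tool goes at most 50 mm and 8.59 degrees, less where a joint would pass 70% of its speed; a pose out of reach is approached as far as the arm can. A call with a gripper value outside its range is refused whole. "hand" is the finger opening in cm, from 0 to 8.54, set as the call begins (left out, the last holds). The fingers move at their own pace and stop on an object; "newtons" is the grip in N (left out, the last holds). Time passes only in rows, so rows that do not move let the fingers close, or fill a call up. It gives the time, the measured TCP pose, the force and the opening at its end, in the units of the state.
- sensors.state(): the state, without advancing time (a new reading comes with each control period).
- viewer.grab_frame(name): name is "side" or "top" or "wrist"; returns (picture, depth): 384x512x3 uint8, red, green, blue; 384x512 float32, mm along the optical axis (not along the pixel's ray), 0 where there is no reading.
- viewer.camera_model(name): a dict with "fx", "fy", "cx", "cy" (pixels), "view" (4x4, takes a point from world to camera coordinates); the wrist camera has in their place "T_tool_cam" (4x4, takes a point from camera to tool coordinates, whose origin is the TCP and whose axes are the flange's). Camera axes: x right, y down, z forward; pixel columns grow to the right and rows downward; lengths in mm; the calibration is good to about 2 mm. The wrist camera is an equidistant fisheye: a pixel r from the principal point sees the ray r / f radians off the axis. A picture is of the moment at which its call begins: read the wrist's pose just before it. camera_model takes no time and is no camera call.
- ticket.sign_off(): hands the job in, once; it reports no verdict.
The state is a dict: "t": time; "joint_positions": joint angles; "dq": joint speeds; "joint_efforts": joint torques, N m; "ee_pos": TCP position; "ee_rot": TCP orientation; "contact_force": force on the tool from outside, world axes, zero at the start; "torque": the same for the moment, N m; "opening": finger opening in mm.
Only numpy, scipy, OpenCV 4.12 (cv2) and the standard library are available. Lean on these libraries where they do the work, as an engineer would, in place of code of your own. Each camera call takes 0.05 s, during which the arm holds its last target. There are 200 camera calls.

## Working session

There is one attempt and no reset: what is moved stays moved. The work goes in short steps, Python scripts to look and compute and a tool call to move; the robot and the scene stay as the last step left them, time stands still between calls to the robot, and variables do not carry over. Pictures are saved under pics/ and viewed, about 8 in all and at most 12, crops included, and the job is handed in when it is done.

Besides the shell and the picture viewer there is one more tool, called after "Emit:" as name([rows], argument=value, ...), one row to a line, values as JSON. play_rows: Moves the arm, as the interface text tells. Its arguments: {"type":"object","properties":{"rows":{"type":"array","items":{"type":"object","properties":{"xyz":{"type":"array","items":{"type":"number"}},"twist":{"type":"number"}}}},"hand":{"type":"number"},"newtons":{"type":"number"}},"required":["rows"]}

```bash
mkdir -p pics; ls; cat > h.py <<'E'
import numpy as np, cv2
from rig import sensors, viewer, ticket
def grab(n,save=None):
    p,d=viewer.grab_frame(n)
    if save: cv2.imwrite('pics/'+save,p[:,:,::-1])
    return p,d
def cast(n,uv,z):
    m=viewer.camera_model(n); V=np.array(m['view']); R,t=V[:3,:3],V[:3,3]
    uv=np.atleast_2d(uv).astype(float)
    r=np.c_[(uv[:,0]-m['cx'])/m['fx'],(uv[:,1]-m['cy'])/m['fy'],np.ones(len(uv))]@R
    o=-R.T@t
    return o+r*((z-o[2])/r[:,2])[:,None]
def proj(n,P):
    m=viewer.camera_model(n); V=np.array(m['view'])
    c=np.atleast_2d(P)@V[:3,:3].T+V[:3,3]
    return np.c_[c[:,0]/c[:,2]*m['fx']+m['cx'],c[:,1]/c[:,2]*m['fy']+m['cy']]
E
python3 - <<'E'
from h import *
a,_=grab('top','a.png'); b,_=grab('side','b.png')
for n in('top','side'):
    V=np.array(viewer.camera_model(n)['view']);print(n,-V[:3,:3].T@V[:3,3],V[:3,:3].round(2))
print(sensors.state())
E
```

```text
pics
top [ 273.12832247    6.26981059 1138.48076797] [[-0.02 -1.   -0.04]
 [-0.98  0.02 -0.17]
 [ 0.17  0.03 -0.98]]
side [ -51.9796743  -772.75117906  851.13618391] [[ 0.83 -0.55 -0.01]
 [-0.36 -0.52 -0.77]
 [ 0.42  0.65 -0.64]]
{'t': 0.1, 'joint_positions': array([ 1.26060242e+00,  1.31094329e-01,  1.48918160e+00, -3.01507699e-05,
        1.52301022e+00, -8.53950958e-02]), 'dq': array([ 0.00076274, -0.00115625, -0.00276416, -0.00100797, -0.00067831,
       -0.00051061]), 'joint_efforts': array([ 9.26545399e-04, -5.70948279e+01, -5.01945019e+01, -2.46264681e-04,
        8.11273843e-03,  2.94383210e-05]), 'ee_pos': array([133.58714532, 584.45576746, 249.33796128]), 'ee_rot': array([ 1.12162118e-01,  9.93689560e-01, -8.33195644e-04, -1.51627863e-04]), 'contact_force': array([-0.13468412,  0.08011121, -1.09319904]), 'torque': array([-0.01158243,  0.00983873,  0.00875621]), 'opening': 84.72539138184973}
```

View pics/a.png

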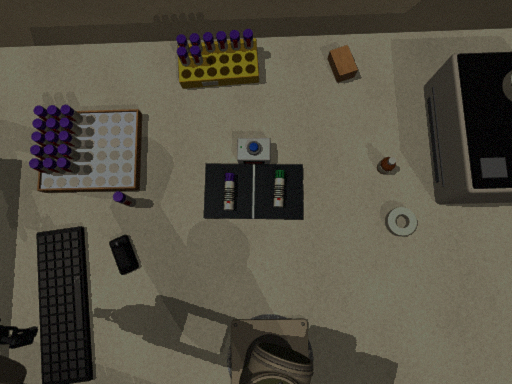

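View pics/b.png

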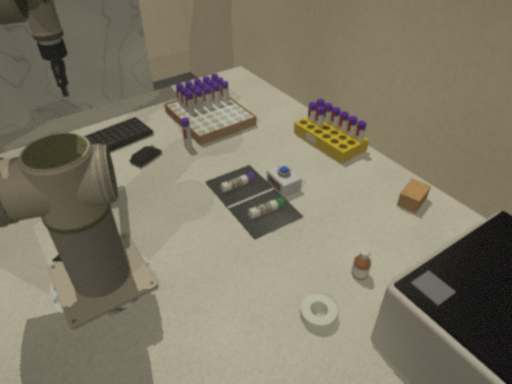

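The top view shows the mat at columns 204–303 and rows 163–219, with the line near column 253. The purple-capped tube is at about (230,192), the green one at (279,188) and the button at (254,148).

```bash
cat >> h.py <<'E'
def pix(mask,box):
    c0,r0,c1,r1=box
    ys,xs=np.nonzero(mask[r0:r1,c0:c1]); return np.c_[xs+c0,ys+r0]
def measure(p, tubebox=(210,168,248,214)):
    """station axis from line+mat; tube from top pic"""
    g=p.astype(int); out={}
    gray=g.sum(2)/3
    # line: bright column peak within rows, subpixel centroid
    L=[]
    for r in range(168,216):
        w=np.clip(gray[r,249:259]-gray[r,249:259].min()-15,0,None)
        if w.sum()>20: L.append([(w*np.arange(249,259)).sum()/w.sum(),r])
    out['line']=cast('top',L,6)
    m=(gray>75)|((g[:,:,2]>g[:,:,1]+25))
    q=pix(m,tubebox); out['tube']=cast('top',q,15+6); out['tq']=q
    return out
def fitline(P):
    vx,vy,x,y=cv2.fitLine(P[:,:2].astype(np.float32),cv2.DIST_HUBER,0,.01,.01).ravel()
    if vx<0: vx,vy=-vx,-vy
    return np.array([x,y]),np.array([vx,vy])
E
python3 - <<'E'
from h import *
p=cv2.imread('pics/a.png')[:,:,::-1]
g=p.astype(int)
o=measure(p)
c,d=fitline(o['line']);print('line',c,d,np.arctan2(d[1],d[0]),len(o['line']))
print('line ends',o['line'][[0,-1],:2])
T=o['tube'];c2,d2=fitline(T);s=(T[:,:2]-c2)@d2
print('tube',c2,np.arctan2(d2[1],d2[0]),s.min(),s.max(),len(T))
r=cv2.minAreaRect(T[:,:2].astype(np.float32));print(r)
dark=pix((g.sum(2)<150),(198,156,310,226))
r=cv2.minAreaRect(cast('top',dark,6)[:,:2].astype(np.float32));print('mat',r)
gb=measure(p,(266,165,296,212))['tube'];print('green',cv2.minAreaRect(gb[:,:2].astype(np.float32)))
for n,f,box in(('top','a',(236,136,272,162)),('side','b',(270,158,300,180))):
    q=cv2.imread(f'pics/{f}.png')[:,:,::-1].astype(int)
    b=pix(q[:,:,2]>q[:,:,0]+50,box);print(n,len(b),b.mean(0),cast(n,b,72).mean(0))
print(g[192,215:305].sum(1)//3)
a=cv2.resize(p[130:225,195:310].copy(),None,fx=6,fy=6,interpolation=cv2.INTER_CUBIC)
cv2.imwrite('pics/c.png',a[:,:,::-1])
E
```

```text
line [480.7077    35.834827] [ 0.99932045 -0.03685917] -0.036867518 48
line ends [[553.78371966  33.25236978]
 [408.65080257  38.31665006]]
tube [486.913   109.91213] -0.052540757 -57.762113705268014 49.87842001632839 202
((482.9593811035156, 109.51493835449219), (24.612934112548828, 107.41674041748047), 87.63290405273438)
mat ((490.1828918457031, 34.70246124267578), (300.3304138183594, 184.97476196289062), 88.01607513427734)
green ((475.91668701171875, -40.03204345703125), (24.856693267822266, 83.33444213867188), 84.84120178222656)
top 52 [253.15384615 146.36538462] [602.42605643  31.40104007  72.        ]
side 24 [283.83333333 168.625     ] [599.47534907  30.0148619   72.        ]
[ 26  22  23  22  19  23  25  21  24  18  17  24  33  34  29  22  28  23
  16  12  12   7   5  21  22  18  19  22  19  15  18  22  23  24  20  16
  18  66 115  69  26  14  21  14  21  21  24  13  17  22  24  21  20  24
  23  15  18  21  15  36  66 104 106 108 106  79  66  42  22   7   6  15
  20  14  16  17  18  20  15  23  11  22  19  18  14  16  15  23  47 100]
```

View pics/c.png

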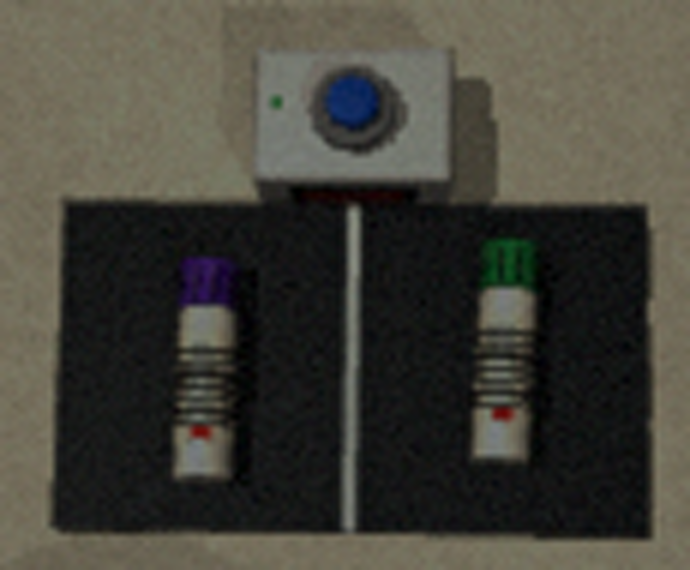

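The image shows the line at about column 253, roughly 4 px wide. The purple tube is about 74 mm to its left and nearly parallel to it. The plan is to turn the tool so the jaws lie along the line, then use both fingertips on the tube and roll it in several short strokes.

Emit:
play_rows([
  {"xyz": [0, 0, 0], "twist": 0.138},
  {"xyz": [0, 0, 0], "twist": 0.138},
  {"xyz": [0, 0, 0], "twist": 0.138},
  {"xyz": [0, 0, 0], "twist": 0.138},
  {"xyz": [0, 0, 0], "twist": 0.138},
  {"xyz": [0, 0, 0], "twist": 0.138},
  {"xyz": [0, 0, 0], "twist": 0.138},
  {"xyz": [0, 0, 0], "twist": 0.138},
  {"xyz": [0, 0, 0], "twist": 0.138},
  {"xyz": [0, 0, 0], "twist": 0.14},
], hand=4, newtons=40)

```text
t: 1.1
ee_pos: [133.6, 584.6, 249.7]
ee_rot: [0.722, 0.692, -0.0, 0.0]
contact_force: [-0.5, 0.1, 0.3]
opening: 39.9
```

Emit:
play_rows([
  {"xyz": [-3.8, 3.1, 0.5], "twist": 0},
  {"xyz": [-3.8, 3.1, 0.5], "twist": 0},
  {"xyz": [-3.8, 3.1, 0.5], "twist": 0},
  {"xyz": [-3.8, 3.1, 0.5], "twist": 0},
  {"xyz": [-3.8, 3.1, 0.5], "twist": 0},
  {"xyz": [-3.8, 3.1, 0.5], "twist": 0},
  {"xyz": [-3.8, 3.1, 0.5], "twist": 0},
  {"xyz": [-3.8, 3.1, 0.5], "twist": 0},
  {"xyz": [-3.8, 3.1, 0.5], "twist": 0},
  {"xyz": [-3.8, 3.1, 0.5], "twist": 0},
])

```text
t: 2.1
ee_pos: [430.5, 192.1, 199.9]
ee_rot: [0.72, 0.694, 0.0, -0.0]
contact_force: [1.8, 1.0, -0.1]
opening: 39.8
```

Emit:
play_rows([
  {"xyz": [-3.7, 3.0, 0], "twist": 0},
  {"xyz": [-3.6, 2.9, 0], "twist": 0},
  {"xyz": [0, 0, 0], "twist": 0},
  {"xyz": [0, 0, 0], "twist": 0},
  {"xyz": [0, 0, 0], "twist": 0},
  {"xyz": [0, 0, 0], "twist": 0},
  {"xyz": [0, 0, 0], "twist": 0},
  {"xyz": [0, 0, 0], "twist": 0},
  {"xyz": [0, 0, 0], "twist": 0},
  {"xyz": [0, 0, 0], "twist": 0},
])

```text
t: 3.1
ee_pos: [486.1, 119.2, 200.4]
ee_rot: [0.72, 0.694, 0.0, 0.0]
contact_force: [-0.1, 0.5, -0.2]
opening: 39.7
```

```bash
python3 - <<'E'
from h import *
s=sensors.state();print(s['ee_pos'],s['ee_rot'],s['t'])
p,d=grab('wrist','w1.png');np.save('w1.npy',d);m=viewer.camera_model('wrist');print(m)
E
```

```text
[486.08782023 119.18117491 200.37444281] [7.19553025e-01 6.94437499e-01 5.05752062e-05 4.36648629e-05] 3.1
{'fx': 297.3186396354542, 'fy': 297.3186396354542, 'cx': 255.25972847784254, 'cy': 198.61243581256582, 'T_tool_cam': array([[ 9.81200482e-04, -9.55923847e-01, -2.93613072e-01,
         7.40110321e+01],
       [ 9.99999513e-01,  9.68803185e-04,  1.87654916e-04,
        -2.07534377e-01],
       [ 1.05069470e-04, -2.93613113e-01,  9.55924332e-01,
        -1.23777353e+02],
       [ 0.00000000e+00,  0.00000000e+00,  0.00000000e+00,
         1.00000000e+00]])}
```

View pics/w1.png

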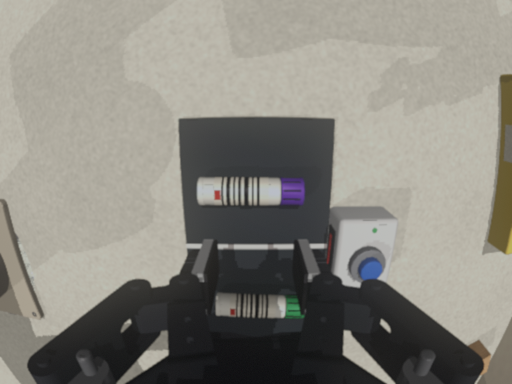

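The wrist view shows the purple tube at columns 197–304, row 191, the line at row 246, and the button at (370,268).

```bash
cat >> h.py <<'E'
from scipy.spatial.transform import Rotation as Ro
def wcast(uv,z,s):
    m=viewer.camera_model('wrist');T=np.array(m['T_tool_cam']);R=Ro.from_quat(s['ee_rot']).as_matrix()
    uv=np.atleast_2d(uv).astype(float);a=(uv[:,0]-m['cx'])/m['fx'];b=(uv[:,1]-m['cy'])/m['fy'];th=np.hypot(a,b)+1e-9
    r=np.c_[np.sin(th)*a/th,np.sin(th)*b/th,np.cos(th)]@T[:3,:3].T@R.T
    o=R@T[:3,3]+s['ee_pos']
    return (o+r*((z-o[2])/r[:,2])[:,None])
def wmeas(p,s,tube,line):
    """boxes c0,r0,c1,r1 -> tube centre/angle, line point/angle"""
    g=p.astype(int);m=((g.sum(2)>240)|(g[:,:,2]>g[:,:,1]+30))
    q=pix(m,tube);k=cv2.minAreaRect(wcast(q,21,s)[:,:2].astype(np.float32));B=cv2.boxPoints(k)
    c=np.array(k[0]);e=B-c;M=wcast(q,21,s)[:,:2]
    ax=max(B[1]-B[0],B[2]-B[1],key=np.linalg.norm);ax=ax*np.sign(ax[0])
    L,dl=fitline(wcast(pix(g.sum(2)>300,line),6,s))
    n=np.array([-dl[1],dl[0]])
    print('tube c',c,'size',np.round(k[1],1),'ang',np.arctan2(ax[1],ax[0]),'fit',fitline(M)[1])
    print('line',L,'ang',np.arctan2(dl[1],dl[0]),'n',n)
    print('tube offset from line (+y)',(c-L)@n,'line ends proj',)
    return c,L,dl,n
E
python3 - <<'E'
from h import *
s=sensors.state();p=cv2.imread('pics/w1.png')[:,:,::-1]
c,L,d,n=wmeas(p,s,(190,168,312,214),(215,238,290,254))
g=p.astype(int)
print('line ends',wcast([[187,246.5],[327,246.5]],6,s))
print('line cols',np.nonzero(g[246,170:340].sum(1)>300)[0][[0,-1]]+170)
b=pix(g[:,:,2]>g[:,:,0]+60,(350,245,395,290));print('button',len(b),wcast(b,72,s).mean(0),cv2.minEnclosingCircle(b.astype(np.float32)))
k=pix(g.sum(2)<180,(176,112,340,235));print('mat',cv2.minAreaRect(wcast(k,6,s)[:,:2].astype(np.float32)))
E
```

```text
tube c [479.77926636 109.11746979] size [ 32.2 116.5] ang -0.03369233 fit [ 0.9994185  -0.03409852]
line [481.02646  36.37021] ang -0.03738599 n [0.03737728 0.99930125]
tube offset from line (+y) 72.64981258158559 line ends proj
line ends [[400.396237    37.64329534   6.        ]
 [570.00622069  31.64013669   6.        ]]
line cols [170 339]
button 317 [603.04110908  34.09627765  72.        ] ((370.5625, 270.4375), 11.424101829528809)
mat ((502.1439514160156, 98.04672241210938), (94.12784576416016, 155.17420959472656), 87.6694564819336)
```

Emit:
play_rows([
  {"xyz": [-0.3, -0.6, 1.4], "twist": 0},
  {"xyz": [0, 0, 1.8], "twist": 0},
  {"xyz": [0, 0, 1.8], "twist": 0},
  {"xyz": [0, 0, 1.8], "twist": 0},
  {"xyz": [0, 0, 1.8], "twist": 0},
  {"xyz": [0, 0, 1.8], "twist": 0},
  {"xyz": [0, 0, 1.8], "twist": 0},
  {"xyz": [0, 0, 1.4], "twist": 0},
  {"xyz": [0, 0, 0.5], "twist": 0},
  {"xyz": [0, 0, 0], "twist": 0},
])

```text
t: 4.15
ee_pos: [479.6, 116.0, 58.6]
ee_rot: [0.72, 0.694, -0.001, -0.0]
contact_force: [-0.5, 0.7, 0.4]
opening: 40.1
```

Emit:
play_rows([
  {"xyz": [0, 0, 0.05], "twist": 0},
  {"xyz": [0, 0, 0.05], "twist": 0},
  {"xyz": [0, 0, 0.05], "twist": 0},
  {"xyz": [0, 0, 0.05], "twist": 0},
  {"xyz": [0, 0, 0.05], "twist": 0},
  {"xyz": [0, 0, 0.05], "twist": 0},
  {"xyz": [0, 0, 0], "twist": 0},
  {"xyz": [0, 0, 0], "twist": 0},
  {"xyz": [0, 0, 0], "twist": 0},
  {"xyz": [0, 0, 0], "twist": 0},
])

```text
t: 5.15
ee_pos: [480.1, 116.1, 56.3]
ee_rot: [0.72, 0.694, 0.0, 0.0]
contact_force: [-0.5, -0.3, -0.2]
opening: 40.0
```

Emit:
play_rows([
  {"xyz": [0, 0, 0.05], "twist": 0},
  {"xyz": [0, 0, 0.05], "twist": 0},
  {"xyz": [0, 0, 0.05], "twist": 0},
  {"xyz": [0, 0, 0.05], "twist": 0},
  {"xyz": [0, 0, 0], "twist": 0},
  {"xyz": [0, 0, 0], "twist": 0},
  {"xyz": [0, 0, 0], "twist": 0},
  {"xyz": [0, 0, 0], "twist": 0},
  {"xyz": [0, 0, 0], "twist": 0},
  {"xyz": [0, 0, 0], "twist": 0},
])

```text
t: 6.15
ee_pos: [480.1, 116.2, 54.3]
ee_rot: [0.72, 0.694, 0.0, 0.0]
contact_force: [-0.5, 0.3, 0.5]
opening: 40.7
```

Emit:
play_rows([
  {"xyz": [0, 0, 0.05], "twist": 0},
  {"xyz": [0, 0, 0.05], "twist": 0},
  {"xyz": [0, 0, 0], "twist": 0},
  {"xyz": [0, 0, 0], "twist": 0},
  {"xyz": [0, 0, 0], "twist": 0},
  {"xyz": [0, 0, 0], "twist": 0},
  {"xyz": [0, 0, 0], "twist": 0},
  {"xyz": [0, 0, 0], "twist": 0},
  {"xyz": [0, 0, 0], "twist": 0},
  {"xyz": [0, 0, 0], "twist": 0},
])

```text
t: 7.15
ee_pos: [480.2, 116.2, 53.4]
ee_rot: [0.72, 0.694, 0.0, 0.0]
contact_force: [-1.1, 0.5, 4.9]
opening: 40.1
```

Emit:
play_rows([
  {"xyz": [-0.2, 0, 0.02], "twist": 0},
  {"xyz": [-0.4, 0, 0], "twist": 0},
  {"xyz": [-0.5, 0, 0], "twist": 0},
  {"xyz": [-0.5, 0, 0], "twist": 0},
  {"xyz": [-0.5, 0, 0], "twist": 0},
  {"xyz": [-0.4, 0, 0], "twist": 0},
  {"xyz": [-0.3, 0, 0], "twist": 0},
  {"xyz": [-0.2, 0, 0], "twist": 0},
  {"xyz": [0, 0, 0], "twist": 0},
  {"xyz": [0, 0, 0], "twist": 0},
])

```text
t: 8.15
ee_pos: [479.0, 86.0, 53.2]
ee_rot: [0.72, 0.694, -0.0, 0.0]
contact_force: [-2.7, -1.0, 5.4]
opening: 39.8
```

```bash
python3 - <<'E'
from h import *
s=sensors.state();print(s['ee_pos'],s['contact_force'],s['t'])
p,d=grab('wrist','w2.png')
E
```

```text
[479.02463993  85.95237113  53.23540102] [-2.69686944 -1.03017301  5.39915019] 8.15
```

View pics/w2.png

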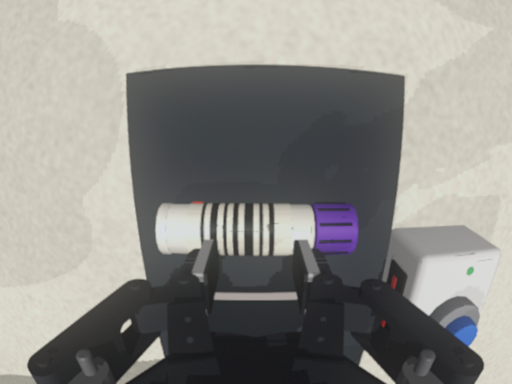

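The tube rolled: it now spans rows 203–255 and columns 157–357, and the line shows at row 297 between the fingers.

```bash
cat >> h.py <<'E'
def near(p,s,rows,cols,L=(481.03,36.37),a=-.037,thr=270):
    """tube centre from silhouette edge rays, cylinder r15 axis z21; per column set, exact by mean of edge angles"""
    g=p.astype(int).sum(2);n=np.array([-np.sin(a),np.cos(a)]);C=[]
    for c in range(*cols):
        r=np.nonzero((g[rows[0]:rows[1],c]>thr)|(p[rows[0]:rows[1],c,2].astype(int)>p[rows[0]:rows[1],c,1]+30))[0]
        if len(r)<8: continue
        C.append((wcast([[c,rows[0]+r[0]-.5]],21,s)[0,:2]+wcast([[c,rows[0]+r[-1]+.5]],21,s)[0,:2])/2)
    C=np.array(C);o=(C-L)@n
    return np.median(o),np.polyfit(C[:,0],o,1)[0],np.ptp(C[:,0])
E
python3 - <<'E'
from h import *
s=sensors.state();p=cv2.imread('pics/w2.png')[:,:,::-1]
for cols in((165,195),(275,293),(320,350),(165,350)): print(cols,near(p,s,(192,262),cols))
g=p.astype(int)
Lp,dl=fitline(wcast(pix(g.sum(2)>300,(220,288,292,304)),6,s));print(Lp,dl, (Lp-[481.03,36.37])@[.037,.999])
x=(s['ee_pos'][:2]-[481.03,36.37]);print('tool off',x@[.037,.999])
q=wcast([[157,228],[357,228]],21,s);print(q.mean(0))
E
```

```text
(165, 195) (np.float64(56.877109404059226), np.float64(0.08249645112429567), np.float64(17.959153053508885))
(275, 293) (np.float64(56.8784016203502), np.float64(0.03214307279083296), np.float64(9.790490594554626))
(320, 350) (np.float64(57.348735981659395), np.float64(-0.08905524539147257), np.float64(17.876257581149503))
(165, 350) (np.float64(56.85830406097887), np.float64(0.0030331279209386253), np.float64(108.49507488305062))
[477.34637   36.490707] [ 0.99945635 -0.03297043] -0.015707453002926103
tool off 49.50397832651317
[480.23764413  93.87580192  21.        ]
```

Tube and finger kinematics match a no-slip roll: 30 mm of finger travel gave 15.7 mm of tube travel. I'll repeat the stroke.

Emit:
play_rows([
  {"xyz": [0, 0, -0.3], "twist": 0},
  {"xyz": [0, 0, -0.3], "twist": 0},
  {"xyz": [0.4, 0, 0], "twist": 0},
  {"xyz": [0.8, 0, 0], "twist": 0},
  {"xyz": [0.4, 0, 0], "twist": 0},
  {"xyz": [0, 0, 0], "twist": 0},
  {"xyz": [0, 0, 0.3], "twist": 0},
  {"xyz": [0, 0, 0.2], "twist": 0},
  {"xyz": [0, 0, 0.1], "twist": 0},
  {"xyz": [0, 0, 0], "twist": 0},
])

```text
t: 9.2
ee_pos: [479.5, 102.1, 53.4]
ee_rot: [0.72, 0.694, -0.0, -0.0]
contact_force: [-3.6, 0.7, 6.3]
opening: 39.8
```

Emit:
play_rows([
  {"xyz": [-0.2, 0, 0], "twist": 0},
  {"xyz": [-0.4, 0, 0], "twist": 0},
  {"xyz": [-0.6, 0, 0], "twist": 0},
  {"xyz": [-0.6, 0, 0], "twist": 0},
  {"xyz": [-0.6, 0, 0], "twist": 0},
  {"xyz": [-0.5, 0, 0], "twist": 0},
  {"xyz": [-0.3, 0, 0], "twist": 0},
  {"xyz": [-0.2, 0, 0], "twist": 0},
  {"xyz": [0, 0, 0], "twist": 0},
  {"xyz": [0, 0, 0], "twist": 0},
])

```text
t: 10.2
ee_pos: [478.3, 68.1, 53.2]
ee_rot: [0.72, 0.694, -0.0, -0.0]
contact_force: [-2.2, -0.2, 5.7]
opening: 40.2
```

```bash
cat > chk.py <<'E'
import sys
from h import *
s=sensors.state();p,_=grab('wrist',sys.argv[1])
for cols in((165,195),(275,293),(320,350),(165,350)): print(cols,near(p,s,(192,262),cols))
print(s['ee_pos'],s['contact_force'],s['t'],'tool off',(s['ee_pos'][:2]-[481.03,36.37])@[.037,.999])
E
python3 chk.py w3.png
```

```text
(165, 195) (np.float64(39.701988540458416), np.float64(0.05896063454126328), np.float64(17.85911575646452))
(275, 293) (np.float64(39.67108043287037), np.float64(0.021940880664609162), np.float64(9.769611217684883))
(320, 350) (np.float64(39.94967350945022), np.float64(-0.05588131516138613), np.float64(17.84843514257136))
(165, 350) (np.float64(39.686358772245384), np.float64(0.005925750142180664), np.float64(108.28171811378456))
[478.2590852   68.13732305  53.15435131] [-2.20427722 -0.1959315   5.72377427] 10.2 tool off 31.63303188285415
```

Emit:
play_rows([
  {"xyz": [0, 0, -0.3], "twist": 0},
  {"xyz": [0, 0, -0.3], "twist": 0},
  {"xyz": [0.4, 0, 0], "twist": 0},
  {"xyz": [0.8, 0, 0], "twist": 0},
  {"xyz": [0.4, 0, 0], "twist": 0},
  {"xyz": [0, 0, 0], "twist": 0},
  {"xyz": [0, 0, 0.3], "twist": 0},
  {"xyz": [0, 0, 0.2], "twist": 0},
  {"xyz": [0, 0, 0.1], "twist": 0},
  {"xyz": [0, 0, 0], "twist": 0},
])

```text
t: 11.25
ee_pos: [478.9, 84.1, 53.4]
ee_rot: [0.72, 0.694, -0.0, -0.0]
contact_force: [-2.2, -0.0, 6.0]
opening: 40.2
```

Emit:
play_rows([
  {"xyz": [-0.2, 0, 0], "twist": 0},
  {"xyz": [-0.4, 0, 0], "twist": 0},
  {"xyz": [-0.6, 0, 0], "twist": 0},
  {"xyz": [-0.6, 0, 0], "twist": 0},
  {"xyz": [-0.6, 0, 0], "twist": 0},
  {"xyz": [-0.5, 0, 0], "twist": 0},
  {"xyz": [-0.3, 0, 0], "twist": 0},
  {"xyz": [-0.2, 0, 0], "twist": 0},
  {"xyz": [0, 0, 0], "twist": 0},
  {"xyz": [0, 0, 0], "twist": 0},
])

```text
t: 12.25
ee_pos: [477.6, 50.2, 53.0]
ee_rot: [0.72, 0.694, -0.0, -0.0]
contact_force: [-1.4, -0.2, 3.6]
opening: 40.4
```

```bash
python3 chk.py w4.png
```

```text
(165, 195) (np.float64(21.541414709873102), np.float64(0.10009728120944965), np.float64(17.910313532086946))
(275, 293) (np.float64(21.82994842492692), np.float64(0.043881113425784254), np.float64(9.767900494707817))
(320, 350) (np.float64(21.57056043189604), np.float64(-0.0363241274824817), np.float64(17.85795622600301))
(165, 350) (np.float64(21.605154445317932), np.float64(0.0054872548197226435), np.float64(108.28282572809661))
[477.62672966  50.19407502  53.02900897] [-1.44111093 -0.21860561  3.63359638] 12.25 tool off 13.68432993778402
```

Emit:
play_rows([
  {"xyz": [0, 0, -0.3], "twist": 0},
  {"xyz": [0, 0, -0.3], "twist": 0},
  {"xyz": [0.4, 0, 0], "twist": 0},
  {"xyz": [0.7, 0, 0], "twist": 0},
  {"xyz": [0.4, 0, 0], "twist": 0},
  {"xyz": [0, 0, 0], "twist": 0},
  {"xyz": [0, 0, 0.3], "twist": 0},
  {"xyz": [0, 0, 0.2], "twist": 0},
  {"xyz": [0, 0, 0.11], "twist": 0},
  {"xyz": [0, 0, 0], "twist": 0},
])

```text
t: 13.3
ee_pos: [478.2, 65.1, 53.4]
ee_rot: [0.72, 0.694, -0.0, -0.0]
contact_force: [-3.3, 0.1, 6.9]
opening: 40.1
```

Emit:
play_rows([
  {"xyz": [-0.2, 0, 0], "twist": 0},
  {"xyz": [-0.4, 0, 0], "twist": 0},
  {"xyz": [-0.5, 0, 0], "twist": 0},
  {"xyz": [-0.5, 0, 0], "twist": 0},
  {"xyz": [-0.5, 0, 0], "twist": 0},
  {"xyz": [-0.4, 0, 0], "twist": 0},
  {"xyz": [-0.3, 0, 0], "twist": 0},
  {"xyz": [-0.2, 0, 0], "twist": 0},
  {"xyz": [0, 0, 0], "twist": 0},
  {"xyz": [0, 0, 0], "twist": 0},
])

```text
t: 14.3
ee_pos: [477.1, 35.1, 53.0]
ee_rot: [0.72, 0.694, -0.0, -0.0]
contact_force: [-2.1, -0.2, 4.7]
opening: 40.1
```

Emit:
play_rows([
  {"xyz": [0, 0, -0.3], "twist": 0},
  {"xyz": [0, 0, -0.3], "twist": 0},
  {"xyz": [0.3, 0, 0], "twist": 0},
  {"xyz": [0.5, 0, 0], "twist": 0},
  {"xyz": [0.3, 0, 0], "twist": 0},
  {"xyz": [0, 0, 0], "twist": 0},
  {"xyz": [0, 0, 0.3], "twist": 0},
  {"xyz": [0, 0, 0.2], "twist": 0},
  {"xyz": [0, 0, 0.11], "twist": 0},
  {"xyz": [0, 0, 0], "twist": 0},
])

```text
t: 15.3
ee_pos: [477.5, 46.1, 53.3]
ee_rot: [0.72, 0.694, -0.0, -0.0]
contact_force: [-4.0, -0.5, 7.6]
opening: 40.3
```

```bash
python3 chk.py w5.png
```

```text
(165, 195) (np.float64(10.023782315844302), np.float64(0.21965399543190042), np.float64(18.516926529543014))
(275, 293) (np.float64(10.46156108275074), np.float64(-0.03186977320736918), np.float64(9.931928265576403))
(320, 350) (np.float64(9.685990761374278), np.float64(-0.14725584772547887), np.float64(18.30908607132585))
(165, 350) (np.float64(10.348850377094113), np.float64(0.0020837910095507562), np.float64(110.20193441147745))
[477.52693723  46.13508291  53.3404739 ] [-3.97130866 -0.4850394   7.60924584] 15.3 tool off 9.625704505424322
```

View pics/w5.png

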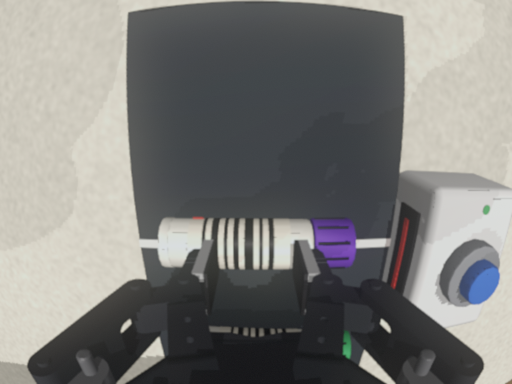

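```bash
cat > ck2.py <<'E'
import sys
from h import *
s=sensors.state()
p,_=grab('wrist',sys.argv[1]) if len(sys.argv)<3 else (cv2.imread('pics/'+sys.argv[1])[:,:,::-1],0)
for cols in((165,192),(222,292),(322,350)): print(cols,near(p,s,(200,276),cols,thr=330))
g=p.astype(int).sum(2)
for b in((141,236,156,250),(360,236,385,250)):
    P=wcast(pix(g>330,b),6,s);print('line',P.mean(0),(P.mean(0)[:2]-[481.03,36.37])@[.037,.999])
print('line row 243 cols',g[243,130:165],g[243,380:405])
P=wcast([[160,243],[355,243]],21,s);print('tube',P)
print(wcast([[139,243.5],[390,243]],6,s))
E
python3 ck2.py w5.png x
```

```text
(165, 192) (np.float64(7.993986648524207), np.float64(0.3274621755740886), np.float64(16.94688428766858))
(222, 292) (np.float64(7.410011357823327), np.float64(-0.004028914423443797), np.float64(40.364204564821705))
(322, 350) (np.float64(7.6971665382142245), np.float64(-0.20811156639167144), np.float64(17.25137545719963))
line [405.33452043  38.87211635   6.        ] -0.3011185077828641
line [555.57726959  33.76980628   6.        ] 0.16065545011499308
line row 243 cols [625 628 629 629 628 628 625 622 624 638 648 649 649 649 649 649 649 649
 649 649 648 649 649 649 648 647 649 646 641 654 658 658 659 659 658] [640 640 641 641 629 576 510 491 493 470 404 345 337 325 261 165 126 129
 131 154 199 211 226 256 240]
tube [[419.95965567  46.2405563   21.        ]
 [537.5307183   42.03238803  21.        ]]
[[398.76941196  38.72053662   6.        ]
 [569.40125215  32.49939892   6.        ]]
```

Remaining offset is about 7.5 mm across the line. The tube also sits about 5 mm short along it. I'll roll the last 15 mm of finger travel, then nudge 5 mm along while still pressing.

Emit:
play_rows([
  {"xyz": [-0.2, 0, 0], "twist": 0},
  {"xyz": [-0.3, 0, 0], "twist": 0},
  {"xyz": [-0.4, 0, 0], "twist": 0},
  {"xyz": [-0.3, 0, 0], "twist": 0},
  {"xyz": [-0.2, 0, 0], "twist": 0},
  {"xyz": [-0.1, 0, 0], "twist": 0},
  {"xyz": [0, 0.2, 0], "twist": 0},
  {"xyz": [0, 0.2, 0], "twist": 0},
  {"xyz": [0, 0.2, 0], "twist": 0},
  {"xyz": [0, 0, 0], "twist": 0},
])

```text
t: 16.35
ee_pos: [483.2, 30.9, 53.3]
ee_rot: [0.72, 0.694, -0.0, -0.0]
contact_force: [-3.2, -0.6, 7.6]
opening: 39.8
```

Emit:
play_rows([
  {"xyz": [0, 0, -0.2], "twist": 0},
  {"xyz": [0, 0, -0.5], "twist": 0},
  {"xyz": [0, 0, -1], "twist": 0},
  {"xyz": [-0.5, 0, -2], "twist": 0},
  {"xyz": [-1, 0, -2], "twist": 0},
  {"xyz": [-1, 0, -2], "twist": 0},
  {"xyz": [-1, 0, -1], "twist": 0},
  {"xyz": [-1, 0, 0], "twist": 0},
  {"xyz": [0, 0, 0], "twist": 0},
  {"xyz": [0, 0, 0], "twist": 0},
])

```text
t: 17.35
ee_pos: [480.6, -14.1, 138.6]
ee_rot: [0.72, 0.694, -0.001, -0.001]
contact_force: [-0.2, -0.4, -0.5]
opening: 39.8
```

```bash
python3 -c "
from h import *
s=sensors.state();print(s['ee_pos'],s['ee_rot'])
grab('wrist','w6.png')"
```

```text
[480.56909687 -14.06053556 138.62932659] [ 7.20041893e-01  6.93929842e-01 -5.47189750e-04 -8.64292588e-04]
```

View pics/w6.png

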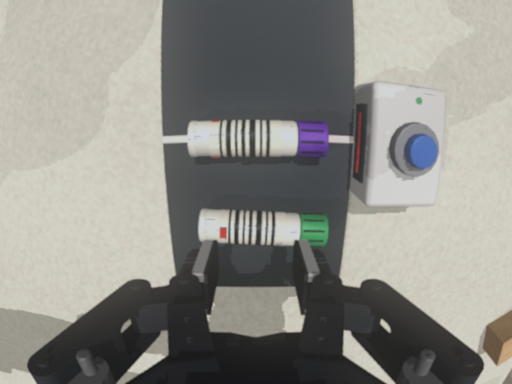

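The tube at (258,138) covers the line at row 139. It is also centred along the mat, which spans columns 163–354.

```bash
python3 - <<'E'
from h import *
s=sensors.state();p=cv2.imread('pics/w6.png')[:,:,::-1];g=p.astype(int).sum(2)
for b in((168,130,184,148),(333,130,350,148)):
    P=wcast(pix(g>330,b),6,s);print('line',P.mean(0),(P.mean(0)[:2]-[481.03,36.37])@[.037,.999])
for cols in((192,215),(250,296),(300,325),(192,325)): print(near(p,s,(108,170),cols))
# camera position for tangent correction
T=np.array(viewer.camera_model('wrist')['T_tool_cam']);R=Ro.from_quat(s['ee_rot']).as_matrix();o=R@T[:3,3]+s['ee_pos'];print('cam',o)
print(wcast([[187,139],[329,139]],21,s).mean(0),wcast([[163,139],[354,139]],6,s))
b=pix((p[:,:,2].astype(int)>p[:,:,0]+60),(395,120,450,185));c=cv2.minEnclosingCircle(b.astype(np.float32));print(c,wcast([c[0]],72,s))
k=cv2.minAreaRect(wcast(pix(g>560,(355,80,450,210)),56,s)[:,:2].astype(np.float32));print('reader top',k)
E
```

```text
line [411.43229979  38.98772484   6.        ] 0.03999221051920194
line [557.76708061  34.11123282   6.        ] 0.5827635728498262
(np.float64(1.6225917199126778), np.float64(-0.026096957345006416), np.float64(18.36387191320682))
(np.float64(1.551740205065266), np.float64(-0.01758056558190464), np.float64(33.30213447116648))
(np.float64(1.2827685981693304), np.float64(0.01832709186146134), np.float64(20.15343370414371))
(np.float64(1.4793854535307926), np.float64(-0.0015442074110294513), np.float64(108.73671064275982))
cam [483.28779717  60.09053603 262.3939793 ]
[484.2317854   37.47505231  21.        ] [[399.90719874  39.75730804   6.        ]
 [569.85503264  34.03011883   6.        ]]
((422.0, 152.0), 41.86894226074219) [[601.54167462  32.54850524  72.        ]]
reader top ((600.470703125, 31.737789154052734), (82.67549896240234, 108.16668701171875), 5.3362836837768555)
```

The remaining offset is about 1.2 mm. One small corrective stroke should remove it.

Emit:
play_rows([
  {"xyz": [1.5, 0, 1], "twist": 0},
  {"xyz": [1.5, 0, 1], "twist": 0},
  {"xyz": [1.5, 0, 1], "twist": 0},
  {"xyz": [0.6, 0, 2], "twist": 0},
  {"xyz": [0, 0, 2], "twist": 0},
  {"xyz": [0, 0, 1], "twist": 0},
  {"xyz": [0, 0, 0.3], "twist": 0},
  {"xyz": [0, 0, 0.2], "twist": 0},
  {"xyz": [0, 0, 0.2], "twist": 0},
  {"xyz": [0, 0, 0], "twist": 0},
])

```text
t: 18.4
ee_pos: [484.0, 36.8, 53.7]
ee_rot: [0.72, 0.694, 0.001, 0.001]
contact_force: [-0.3, -0.4, -1.0]
opening: 40.0
```

Emit:
play_rows([
  {"xyz": [-0.1, 0, 0], "twist": 0},
  {"xyz": [-0.1, 0, 0], "twist": 0},
  {"xyz": [-0.05, 0, 0], "twist": 0},
  {"xyz": [0, 0, 0], "twist": 0},
  {"xyz": [0, 0, 0], "twist": 0},
  {"xyz": [0, 0, -0.1], "twist": 0},
  {"xyz": [0, 0, -0.2], "twist": 0},
  {"xyz": [0, 0, -0.4], "twist": 0},
  {"xyz": [0, 0, -1], "twist": 0},
  {"xyz": [0, 0, -2], "twist": 0},
])

```text
t: 19.4
ee_pos: [481.8, 34.5, 89.3]
ee_rot: [0.72, 0.694, -0.001, -0.001]
contact_force: [-0.7, 0.4, 1.2]
opening: 40.0
```

Emit:
play_rows([
  {"xyz": [-1, 0, -2], "twist": 0},
  {"xyz": [-1, 0, -2], "twist": 0},
  {"xyz": [-1, 0, -1], "twist": 0},
  {"xyz": [-1, 0, 0], "twist": 0},
  {"xyz": [-1, 0, 0], "twist": 0},
  {"xyz": [0, 0, 0], "twist": 0},
  {"xyz": [0, 0, 0], "twist": 0},
  {"xyz": [0, 0, 0], "twist": 0},
  {"xyz": [0, 0, 0], "twist": 0},
  {"xyz": [0, 0, 0], "twist": 0},
])

```text
t: 20.4
ee_pos: [481.3, -15.2, 139.7]
ee_rot: [0.72, 0.694, -0.0, -0.0]
contact_force: [-1.1, -0.1, 0.9]
opening: 40.2
```

```bash
python3 - <<'E'
from h import *
s=sensors.state();print(s['ee_pos'],s['t']);p,_=grab('wrist','w7.png');g=p.astype(int).sum(2)
for b in((168,130,184,148),(333,130,350,148)):
    P=wcast(pix(g>330,b),6,s);print('line',P.mean(0),(P.mean(0)[:2]-[481.03,36.37])@[.037,.999])
for cols in((192,215),(250,296),(300,325),(192,325)): print(near(p,s,(108,170),cols))
B=(p[:,:,2].astype(int)>p[:,:,0]+60);B[:, :400]=0
print(cv2.connectedComponentsWithStats(B.astype(np.uint8))[2:])
E
```

```text
[481.25176169 -15.16165262 139.67479053] 20.4
line [412.50262302  38.87224413   6.        ] -0.03577106345116901
line [558.90076529  33.67161373   6.        ] 0.18553043071362796
(np.float64(0.5147957354744278), np.float64(-0.04049995947758827), np.float64(18.40264388986617))
(np.float64(0.45587934255739326), np.float64(-0.0072451166716801345), np.float64(34.3456487081844))
(np.float64(0.43652300727746823), np.float64(0.01153385208151131), np.float64(20.252987123603475))
(np.float64(0.45503955359510706), np.float64(-0.0006713556531168513), np.float64(109.15777762739094))
(array([[     0,      0,    512,    384, 164940],
       [   400,      0,    112,    351,  29914],
       [   484,      0,      2,      2,      3],
       [   489,      0,      4,      4,     10],
       [   508,      0,      4,      6,      9],
       [   471,     55,      1,      2,      2],
       [   439,     67,      1,      1,      1],
       [   478,     66,      1,      2,      2],
       [   441,     68,      1,      1,      1],
       [   447,     72,      1,      1,      1],
       [   440,     74,      1,
[... 685 characters left out ...]
,
       [5.09555556e+02, 2.44444444e+00],
       [4.71000000e+02, 5.55000000e+01],
       [4.39000000e+02, 6.70000000e+01],
       [4.78000000e+02, 6.65000000e+01],
       [4.41000000e+02, 6.80000000e+01],
       [4.47000000e+02, 7.20000000e+01],
       [4.40000000e+02, 7.40000000e+01],
       [4.37500000e+02, 7.70000000e+01],
       [4.52055866e+02, 9.10167598e+01],
       [4.94236364e+02, 8.43272727e+01],
       [4.36289474e+02, 8.34736842e+01],
       [4.60750000e+02, 8.60208333e+01],
       [4.46428571e+02, 9.32857143e+01],
       [4.67500000e+02, 9.30000000e+01],
       [4.59846154e+02, 1.10153846e+02],
       [4.21690202e+02, 1.49680115e+02],
       [4.94878299e+02, 3.69130499e+02]]))
```

The tube is within 0.5 mm of the line and parallel to it. Next I'll shut the fingers, move over the button at about (602,32) and press.

Emit:
play_rows([
  {"xyz": [0.7, 1.6, 0], "twist": 0},
  {"xyz": [0.7, 1.6, 0], "twist": 0},
  {"xyz": [0.7, 1.6, 0], "twist": 0},
  {"xyz": [0.7, 1.6, 0], "twist": 0},
  {"xyz": [0.7, 1.6, 0], "twist": 0},
  {"xyz": [0.7, 1.6, 0], "twist": 0},
  {"xyz": [0.7, 1.6, 0], "twist": 0},
  {"xyz": [0.26, 0.7, 0], "twist": 0},
  {"xyz": [0, 0, 0], "twist": 0},
  {"xyz": [0, 0, 0], "twist": 0},
], hand=0)

```text
t: 21.45
ee_pos: [601.6, 31.7, 139.6]
ee_rot: [0.72, 0.694, -0.0, -0.0]
contact_force: [-0.2, -0.1, 0.3]
opening: -0.7
```

Emit:
play_rows([
  {"xyz": [0, 0, 0.5], "twist": 0},
  {"xyz": [0, 0, 1], "twist": 0},
  {"xyz": [0, 0, 1], "twist": 0},
  {"xyz": [0, 0, 1], "twist": 0},
  {"xyz": [0, 0, 0.7], "twist": 0},
  {"xyz": [0, 0, 0.3], "twist": 0},
  {"xyz": [0, 0, 0], "twist": 0},
  {"xyz": [0, 0, 0], "twist": 0},
  {"xyz": [0, 0, 0], "twist": 0},
  {"xyz": [0, 0, 0], "twist": 0},
])

```text
t: 22.45
ee_pos: [602.5, 31.8, 95.5]
ee_rot: [0.72, 0.694, 0.0, 0.0]
contact_force: [-0.0, 0.4, 0.4]
opening: -0.3
```

```bash
python3 - <<'E'
from h import *
s=sensors.state();print(s['ee_pos'],s['contact_force'],s['t'])
p,_=grab('side','s2.png');w,_=grab('wrist')
a=cv2.resize(p[120:230,200:330],None,fx=3.5,fy=3.5,interpolation=cv2.INTER_CUBIC)
b=w[150:384,120:400]
H=max(a.shape[0],b.shape[0]);pad=lambda i:cv2.copyMakeBorder(i,0,H-i.shape[0],0,0,cv2.BORDER_CONSTANT)
cv2.imwrite('pics/s2c.png',np.hstack([pad(a),pad(b)])[:,:,::-1])
E
```

```text
[602.54439543  31.78735768  95.50563479] [-0.02587682  0.40171188  0.39106869] 22.45
```

View pics/s2c.png

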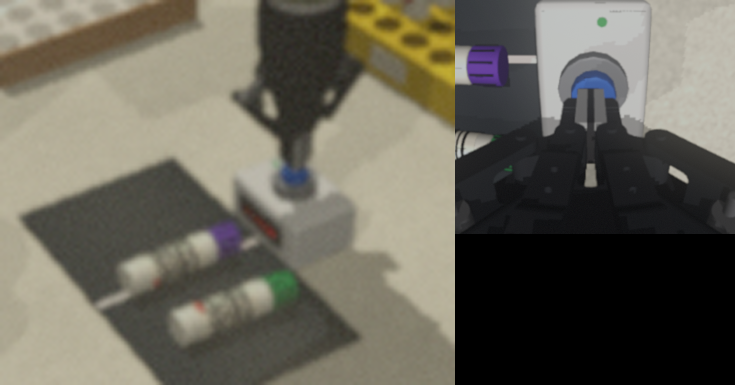

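The fingertips are centred over the blue button, at (593,85) in the crop, and the tube lies on the line. Pressing now.

Emit:
play_rows([
  {"xyz": [0, 0, 0.2], "twist": 0},
  {"xyz": [0, 0, 0.2], "twist": 0},
  {"xyz": [0, 0, 0.2], "twist": 0},
  {"xyz": [0, 0, 0.2], "twist": 0},
  {"xyz": [0, 0, 0.1], "twist": 0},
  {"xyz": [0, 0, 0.1], "twist": 0},
  {"xyz": [0, 0, 0.05], "twist": 0},
  {"xyz": [0, 0, 0], "twist": 0},
  {"xyz": [0, 0, 0], "twist": 0},
  {"xyz": [0, 0, 0], "twist": 0},
])

```text
t: 23.55
ee_pos: [602.3, 31.8, 85.1]
ee_rot: [0.72, 0.694, 0.0, 0.0]
contact_force: [-2.4, -0.7, 7.3]
opening: 0.1
```

Emit:
play_rows([
  {"xyz": [0, 0, 0.05], "twist": 0},
  {"xyz": [0, 0, 0.05], "twist": 0},
  {"xyz": [0, 0, 0.05], "twist": 0},
  {"xyz": [0, 0, 0], "twist": 0},
  {"xyz": [0, 0, 0], "twist": 0},
  {"xyz": [0, 0, 0], "twist": 0},
  {"xyz": [0, 0, 0], "twist": 0},
  {"xyz": [0, 0, 0], "twist": 0},
  {"xyz": [0, 0, 0], "twist": 0},
  {"xyz": [0, 0, 0], "twist": 0},
])

```text
t: 24.55
ee_pos: [602.4, 31.8, 84.9]
ee_rot: [0.72, 0.694, 0.0, 0.0]
contact_force: [-8.5, 1.2, 17.6]
opening: -0.1
```

The button bottomed out: 17.6 N with no further travel. Releasing and checking.

Emit:
play_rows([
  {"xyz": [0, 0, -0.2], "twist": 0},
  {"xyz": [0, 0, -0.4], "twist": 0},
  {"xyz": [0, 0, -0.6], "twist": 0},
  {"xyz": [0, 0, -1.5], "twist": 0},
  {"xyz": [0, 0, -2], "twist": 0},
  {"xyz": [-1, -1, -2], "twist": 0},
  {"xyz": [-2, -2, -1], "twist": 0},
  {"xyz": [-2, -3, 0], "twist": 0},
  {"xyz": [-1, -3, 0], "twist": 0},
  {"xyz": [0, -2, 0], "twist": 0},
])

```text
t: 25.55
ee_pos: [488.4, -25.3, 160.5]
ee_rot: [0.72, 0.694, -0.0, 0.0]
contact_force: [-0.9, 0.7, -0.2]
opening: -0.0
```

Emit:
play_rows([
  {"xyz": [0, 0, 0], "twist": 0},
  {"xyz": [0, 0, 0], "twist": 0},
  {"xyz": [0, 0, 0], "twist": 0},
  {"xyz": [0, 0, 0], "twist": 0},
  {"xyz": [0, 0, 0], "twist": 0},
  {"xyz": [0, 0, 0], "twist": 0},
  {"xyz": [0, 0, 0], "twist": 0},
  {"xyz": [0, 0, 0], "twist": 0},
  {"xyz": [0, 0, 0], "twist": 0},
  {"xyz": [0, 0, 0], "twist": 0},
])

```text
t: 26.55
ee_pos: [490.0, -24.2, 159.9]
ee_rot: [0.72, 0.694, -0.0, 0.0]
contact_force: [0.2, -0.1, -0.7]
opening: 0.1
```

```bash
python3 -c "
from h import *
s=sensors.state();print(s['ee_pos'],s['ee_rot'],s['contact_force'],s['t'])
grab('wrist','w8.png')"
```

```text
[490.04182344 -24.20543024 159.91128059] [ 7.19716841e-01  6.94267721e-01 -2.32419691e-06  1.62866621e-05] [ 0.21500513 -0.05092559 -0.65740175] 26.55
```

View pics/w8.png

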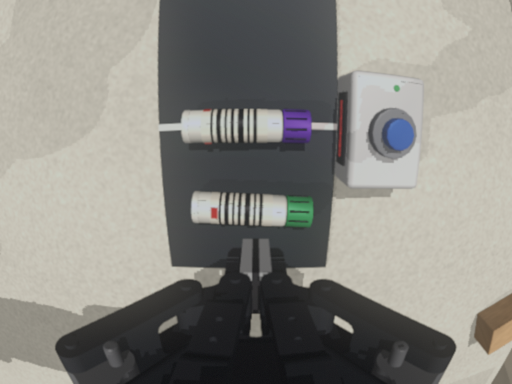

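The tube, at (247,126), still lies along the line at row 127, and the button, at (399,134), is released. The green tube hasn't moved. Last numeric check, then sign-off.

```bash
python3 - <<'E'
from h import *
s=sensors.state();p=cv2.imread('pics/w8.png')[:,:,::-1];g=p.astype(int).sum(2)
for b in((162,118,178,136),(315,118,333,136)):
    P=wcast(pix(g>330,b),6,s);print('line',(P.mean(0)[:2]-[481.03,36.37])@[.037,.999])
o=near(p,s,(98,155),(186,308));print('tube',o)
if abs(o[0])<2.5: ticket.sign_off();print('signed')
E
```

```text
line -0.05879987609807229
line 0.39313162817407266
tube (np.float64(0.6388646254496838), np.float64(-0.0032820836495396372), np.float64(107.54950275886273))
the job is handed in; nothing more can be done
signed
```

The purple-capped tube is on the white line, the blue button has been pressed and released, and the job is handed in. The robot's clock read about 27 s.

- **Rolling:** I rolled the tube with two fingertips on its top in short strokes. A small nudge along the line while pressing centred it on the mat's length, and one 2.5 mm corrective stroke followed.
- **Button:** I pressed with shut fingertips until it bottomed out: 17.6 N, with no further travel past about 6 mm. After release the wrist picture showed the button up.
- **Tube position:** The last wrist picture put the tube about 0.5 mm off the line's centre and within 0.01 rad of parallel. The camera calibration is only good to about 2 mm. By eye, in the picture taken before the corrective stroke, it was centred along the mat.
- **Everything else:** In the last picture the green tube had not visibly moved and the gripper was clear. I did not look at the other items again.
- **Disagreement:** Before the corrective stroke the tube was about 1.2 mm short of where the finger travel predicted. The corrective stroke removed most of that. No check failed.

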